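# Load the bench balance and snap its draught cover home

### The arm

A 6-joint arm with a two-finger parallel gripper is mounted at the origin on the work surface. World frame = base frame: x ahead of the robot, y to its left, z up, the work surface at z = 0. Lengths are in m, angles in rad, forces in N, time in s.
With the tool pointing down it reaches from about 0.275 to 0.725 m from the base axis. Payload 5.6 kg.
Tool frame: the origin (TCP) lies midway between the tips of the shut fingers; the grasp point (between the pads) lies 19 mm behind it; z points along the fingers, y is the direction in which the jaws open and shut (so a half turn about z gives the same grasp; the last joint's range is limited). The gripper opens to 85 mm and grips with 20 to 120 N. Pads are 22 mm wide; open, the fingers measure 114 mm over their backs; the gripper's body (76 mm by 85 mm) begins 54 mm behind the grasp point. The pads swing forward as they close: fully open they stand 13 mm farther back than shut.
Start: joints at [1.474, 0.255, 0.108, 0, -1.424, -0.285], TCP at [0.205, 0.51, 0.231] pointing down, gripper open.
Joint ranges: [-2.95, 2.95], [-1.21, 1.97], [-1.09, 1.5], [-2.87, 1.71], [-2.94, -0.07], [-3.05, 3.05]. Speed limits (rad/s): [2.57, 2.57, 3.14, 3.14, 3.14, 3.14].

### API

Orientations are given as a unit quaternion [x, y, z, w].
In Python, from rig import robot gives the robot as it stands. The module is installed in compiled form; this text tells all that it offers.
- The arm moves only by the shell command python3 -m jog 'ROWS'. ROWS is JSON, a list of rows, each a list of 3 entries, a list of its own where there are three numbers: the closure in counts, from 0 (fully open) to 255 (shut), then the shift along the tool's x, y, z in m, then the turn about the tool's z in rad. In form: [[jaw, [x, y, z], spin], ...]. A call has 1 to 8 rows; each row shifts and turns the commanded pose from where the row before left it, along the tool's axes as they then stand; what a row does not reach is not made up. A row lasts 1/10 s, in which the tool goes at most 50 mm and 8.59 degrees, less where a joint would pass 70% of its speed; a pose out of reach is approached as far as the arm can. A call is refused whole if a number of a shift passes 0.05 or a number of a turn 0.15, either way. A call with a gripper value outside its range is refused whole. The fingers move at their own pace and stop on an object; the grip force is fixed at half the most. Time passes only in rows, so rows that do not move let the fingers close. It gives the time, the measured TCP pose, the force and the opening at its end, in the units of the state.
- robot.get_state(): the state, without advancing time (a new reading comes with each control period).
- robot.read_camera(name): name is "scene" or "top"; returns the picture (480x640x3 uint8, red, green, blue); there is no depth.
- robot.get_calibration(name): a dict with "mtx" (3x3 intrinsics, pixels), "R" (3x3) and "t" (3): a world point X has camera coordinates R X + t. Camera axes: x right, y down, z forward; pixel columns grow to the right and rows downward; lengths in m; the calibration is good to about 2 mm. A picture is of the moment at which its call begins. get_calibration takes no time and is no camera call.
- robot.hand_in(): hands the job in, once; it reports no verdict.
Trained networks look in the newest picture that a camera, given by its name, has taken for a name from the list of things; names that differ only in an ending like _2 or _b are one class to them, and where a whole thing is asked for, a point or a joint stands for the part that bears it (a point fixed in the world has none). Each returns a list of dicts, best first, with "score" (0 to 1); they miss things now and then, are a little off and sometimes report something else, mostly with a low value. They report only what shows in the picture. A call takes as long as a camera call. They do not tell look-alikes from the thing itself.
- robot.silhouettes(camera, thing): "region" (480x640 bool, what is visible of it) and "box" ([left, top, width, height] in pixels, round what is visible of it).
The state is a dict: "time_s": time; "joint_pos": joint angles; "joint_vel": joint speeds; "joint_torque": joint torques, N m; "eef_pos": TCP position; "eef_rot": TCP orientation; "ft_force": force on the tool from outside, world axes, zero at the start; "torque": the same for the moment, N m; "width": finger opening in m.
Only numpy, scipy, OpenCV 4.12 (cv2) and the standard library are available. Lean on these libraries where they do the work, as an engineer would, in place of code of your own. Each camera call takes 0.05 s, during which the arm holds its last target.

### The job

Check the balance: stand the largest of the three check weights upright in the middle of the balance pan and let go of it, then put the clear draught cover over it on its round seat and press it down by its knob until it snaps past the three spring clips. Keep pressing the cover firmly down on its rubber seal, with about 10 N: the program finishes while still holding and pressing it, not letting go. Leave the two smaller weights, the beaker and the dish where they are.

Things in the scene. Friction and masses are not known exactly. Their poses are not given: they have to be found in the camera images.
- balance: white bench balance, fixed to the bench; origin on the bench exactly under the pan axis, z up, display on its -x side. Housing 200 mm (its x from -115 to +85) by 170 mm (its y), top deck 45 mm above the bench. Three spring clips: steel rollers 6 mm thick, centres 55 mm from the axis, 10.8 mm above the deck, at 60, 180, 300 degrees from +x; they yield outwards; blocks behind them are 15 mm high
- pan_centre (a point): centre of the top face of the sprung steel pan, a flat disc 76 mm across and 3 mm thick; empty it is 72 mm above the bench, it moves with the pan
- pan (a joint): sinking of the pan in m, 0 empty, at most 0.005; about 0.003 with the largest weight on it (0.65 N per mm)
- seal (a joint): compression of the rubber seal under the cover's rim in m, 0 free, at most 0.004 (3 N per mm): under 0.001 when the cover is snapped on but not pressed, about 0.0035 when pressed with 10 N
- seat (a point): point on the balance's axis at deck height, 45 mm above the bench, fixed to the balance. A round white boss here, 92 mm across, 18 mm high, its top edge tapered to 82 mm, guides the inside of the cover with about 1.5 mm play; the pan is above it. A black rubber seal ring lies round its foot, its top 4 mm above the deck
- weight_large: largest check weight, plain steel, 200 g: cylinder 30 mm across up to a height of 36 mm, then a narrow neck and a small 20 mm head, 50 mm high in all; origin at the centre of its underside, z up
- weight_medium: smaller check weight of the same shape, 21 mm across, 34 mm high; leave alone. Origin at the centre of its underside
- weight_small: smallest check weight of the same shape, 15 mm across, 25 mm high; leave alone. Origin at the centre of its underside
- cover: draught cover: upside-down clear plastic cup, 84 mm high to its flat top (80 mm inside), about 120 g, standing on the bench knob up; wall 103 mm across, round grey bead along the open lower rim, 108 mm across, 6 mm thick, 95 mm clear inside. Origin: centre of its open underside, z up. Origin above the deck: 12 mm when the bead meets the clips, snap to about 3.5 mm from 7 mm; pressed home 0 to 2 mm
- cover_knob (a point): centre of the top face of the cover's grey knob, an upright cylinder 26 mm across and 30 mm high, 114 mm above the cover's lower edge. Snapping the cover on takes roughly 8 to 14 N on the knob; then the push suddenly drops, the clips pull the cover down by themselves, and the seal takes up the push
- beaker: glass beaker, 68 mm across, 85 mm high; leave alone. Origin at the centre of its underside
- petri: closed glass culture dish, 92 mm across, 16 mm high; leave alone. Origin at the centre of its underside
There are look-alikes about, which are no part of the job. What is shaped like the weight_large but brown or yellow is not meant.

How it is judged:
By the outcome, as a careful person would: the job done as asked, in the order asked, and still so for the second after the job is handed in, while the arm keeps its last pose, push and grip.
It also fails if it takes over 64 s, if anything falls off the work surface, if the arm or the gripper's body presses on something with over 40 N, if the wrist force passes 120 N, or if a joint passes its speed limit or range.

## Working session

There is one attempt and no reset: what is moved stays moved. The work goes in short steps, Python scripts to look and compute and a shell command to move; the robot and the scene stay as the last step left them, time stands still between calls to the robot, and variables do not carry over. Pictures are saved under pics/ and viewed, and the job is handed in when it is done.

```bash
mkdir -p pics
python3 - <<'E'
from rig import robot
import cv2,numpy as np
for c in("scene","top"):
    im=robot.read_camera(c); cv2.imwrite(f"pics/{c}0.png",im[:,:,::-1])
    k=robot.get_calibration(c); print(c,k["mtx"].round(1).tolist(),k["R"].round(3).tolist(),k["t"].round(3).tolist())
s=robot.get_state();print({k:np.round(v,3).tolist() for k,v in s.items()})
E
```

```text
scene [[539.9, 0.0, 321.8], [0.0, 539.9, 240.8], [0.0, 0.0, 1.0]] [[-0.667, 0.745, 0.0], [0.578, 0.517, -0.631], [-0.471, -0.421, -0.776]] [0.366, -0.267, 1.358]
top [[453.5, 0.0, 316.5], [0.0, 453.5, 239.0], [0.0, 0.0, 1.0]] [[0.024, -1.0, 0.012], [-0.986, -0.026, -0.167], [0.167, -0.008, -0.986]] [-0.003, 0.55, 1.005]
{'time_s': 0.1, 'joint_pos': [1.474, 0.256, 0.107, -0.0, -1.424, -0.285], 'joint_vel': [-0.001, -0.002, 0.003, 0.001, -0.001, -0.0], 'joint_torque': [-0.002, -38.76, 23.847, 5.378, -0.004, -0.0], 'eef_pos': [0.205, 0.51, 0.23], 'eef_rot': [0.982, -0.19, -0.0, 0.001], 'ft_force': [0.385, 0.083, 0.053], 'torque': [0.052, -0.024, 0.018], 'width': 0.086}
```

View pics/scene0.png

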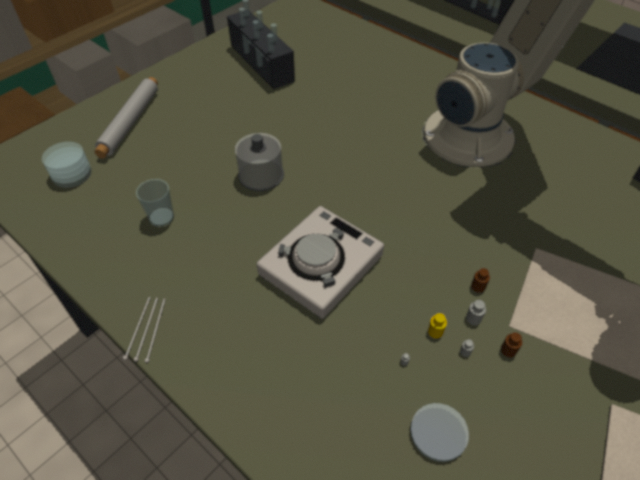

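View pics/top0.png

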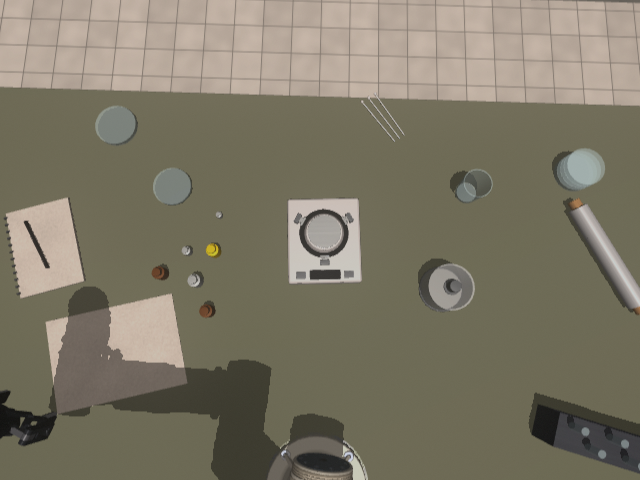

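The scene camera shows the large steel weight at about (477,313), with brown and yellow look-alikes around it. The cover is at (259,160) and the balance at (320,260). In the top view they are at (194,280), (448,287) and (324,237). Next I'll measure the poses.

```bash
cat > h.py <<'E'
from rig import robot
import cv2,numpy as np
from scipy.optimize import minimize
K={c:robot.get_calibration(c) for c in("scene","top")}
def proj(c,P):
    k=K[c]; X=np.asarray(P)@np.array(k["R"]).T+np.array(k["t"]); p=X@np.array(k["mtx"]).T
    return p[:,:2]/p[:,2:]
def ray(c,uv,z):
    k=K[c];R=np.array(k["R"]);t=np.array(k["t"])
    d=R.T@np.linalg.solve(np.array(k["mtx"]),[uv[0],uv[1],1]);o=-R.T@t
    return o+d*(z-o[2])/d[2]
a=np.linspace(0,2*np.pi,72,endpoint=False)
def ring(r,z): return np.c_[r*np.cos(a),r*np.sin(a),0*a+z]
def cyl(*rz): return [np.vstack([ring(r,z0),ring(r,z1)]) for r,z0,z1 in rz]
M={"weight_large":cyl((.015,0,.036),(.010,.040,.050),(.006,.034,.042)),
"weight_medium":cyl((.0105,0,.0245),(.007,.027,.034),(.004,.023,.029)),
"weight_small":cyl((.0075,0,.018),(.005,.02,.025),(.003,.017,.022)),
"cover":cyl((.054,0,.006),(.0515,.003,.084),(.013,.084,.114)),
"pan":cyl((.038,.069,.072)),
"balance":[np.array([[x,y,z] for x in(-.115,.085) for y in(-.085,.085) for z in(0,.045)]),*cyl((.046,.045,.063),(.038,.063,.072))]}
def mask(c,parts,x,y,yaw=0,z=0,S=4):
    m=np.zeros((480*S,640*S),np.uint8)
    R=np.array([[np.cos(yaw),-np.sin(yaw),0],[np.sin(yaw),np.cos(yaw),0],[0,0,1]])
    for P in parts:
        p=proj(c,P@R.T+[x,y,z]); h=cv2.convexHull(((p+.5)*S).astype(np.float32)).astype(np.int32)
        cv2.fillConvexPoly(m,h,1)
    return cv2.resize(m.astype(np.float32),(640,480),interpolation=cv2.INTER_AREA)
def fit(name,regs,x0,yaw=False,z=0):
    def cost(v):
        s=0
        for c,r in regs.items():
            m=mask(c,M[name],v[0],v[1],v[2]/2 if yaw else 0,z); s+=np.abs(m-r).sum()/r.sum()
        return s
    v0=np.array(list(x0)+([0.] if yaw else []))
    sim=np.array([v0]+[v0+d for d in np.eye(len(v0))*.01])
    r=minimize(cost,v0,method="Nelder-Mead",options=dict(initial_simplex=sim,xatol=1e-4,fatol=1e-4,maxiter=120))
    v=r.x.copy()
    if yaw:v[2]/=2
    return v,r.fun
E
python3 - <<'E'
from h import *
for c in K: robot.read_camera(c)
D={}
for n in("weight_large","weight_medium","weight_small","cover","pan","balance"):
    for c in K:
        L=robot.silhouettes(c,n); D[n,c]=L
        for d in L[:6]:
            b=d["box"]; print(n,c,round(d["score"],2),b,ray(c,(b[0]+b[2]/2,b[1]+b[3]/2),.02)[:2].round(3))
import pickle;pickle.dump(D,open("d.pkl","wb"));print(robot.get_state()["time_s"])
E
```

```text
weight_large scene 0.92 [426.9, 314.3, 18.1, 25.9] [0.526 0.259]
weight_large scene 0.83 [468.5, 267.4, 20.6, 25.6] [0.383 0.262]
weight_large scene 0.68 [465.8, 300.9, 17.3, 24.7] [0.453 0.295]
weight_large scene 0.57 [499.3, 330.7, 21.2, 28.6] [0.468 0.378]
weight_large top 0.75 [207.3, 243.9, 13.9, 14.2] [0.519 0.251]
weight_large top 0.7 [153.1, 267.4, 16.0, 12.7] [0.462 0.372]
weight_large top 0.5 [198.2, 305.1, 15.4, 12.2] [0.379 0.262]
weight_medium scene 0.63 [457.3, 338.8, 13.8, 18.1] [0.527 0.32 ]
weight_medium scene 0.41 [260.9, 209.5, 122.9, 109.2] [0.557 0.008]
weight_medium top 0.62 [181.8, 245.7, 12.8, 12.8] [0.515 0.312]
weight_small top 0.6 [218.7, 210.2, 5.4, 7.6] [0.609 0.24 ]
weight_small top 0.33 [184.3, 247.1, 9.1, 9.8] [0.515 0.311]
cover scene 0.77 [236.3, 131.5, 47.2, 59.9] [ 0.431 -0.3  ]
cover top 0.71 [419.2, 262.5, 54.8, 48.5] [ 0.449 -0.297]
pan scene 0.71 [296.9, 232.7, 38.3, 32.5] [ 0.537 -0.027]
pan scene 0.5 [457.4, 339.6, 15.2, 17.0] [0.526 0.321]
pan top 0.91 [307.0, 214.4, 35.4, 33.5] [ 0.574 -0.009]
balance scene 0.64 [255.0, 205.8, 128.4, 110.3] [ 0.555 -0.002]
balance top 0.78 [288.0, 200.0, 75.8, 85.0] [ 0.546 -0.012]
0.8
```

Run:
```python
from h import *
import pickle;D=pickle.load(open("d.pkl","rb"))
T=robot.read_camera("top");S=robot.read_camera("scene")
L=robot.silhouettes("top","weight_large")
print([(round(d["score"],2),np.round(d["box"]).tolist()) for d in L])
def pick(n,c,uv,L=None):
    for d in (L or D[n,c]):
        b=d["box"]
        if abs(b[0]+b[2]/2-uv[0])<15 and abs(b[1]+b[3]/2-uv[1])<15: return d["region"].astype(np.float32)
def run(n,uvs,x0,yaw=False,regs={}):
    r={c:pick(n,c,uv) for c,uv in uvs.items()}; r.update(regs); r={c:m for c,m in r.items() if m is not None}
    for sub in [r]+[{c:m} for c,m in r.items()]:
        v,f=fit(n,sub,x0,yaw); print(n,list(sub),v.round(4),round(f,3))
    return v
wt=pick(None,None,(194,281),L) if L else None
# colour segmentation fallback
hsv=cv2.cvtColor(T,cv2.COLOR_RGB2HSV); print(T[281,188:202].tolist())
run("weight_large",{"scene":(475,313)},(.445,.29),regs={"top":wt})
run("cover",{"scene":(260,160),"top":(447,287)},(.44,-.29))
run("pan",{"scene":(316,249),"top":(325,231)},(.56,0))
run("balance",{"scene":(319,261),"top":(326,242)},(.56,0),True)
for c,im,(u,v) in(("scene",S,(475,313)),("top",T,(194,281)),("top",T,(324,237)),("scene",S,(320,255))):
    r=25 if u not in(324,320) else 60
    cv2.imwrite(f"pics/crop_{c}_{u}.png",cv2.resize(im[v-r:v+r,u-r:u+r,::-1],(400,400),interpolation=cv2.INTER_CUBIC))
fs=[f"pics/crop_scene_475.png","pics/crop_top_194.png","pics/crop_top_324.png","pics/crop_scene_320.png"]
i=[cv2.resize(cv2.imread(f),(300,300)) for f in fs]
cv2.imwrite("pics/crops.png",np.vstack([np.hstack(i[:2]),np.hstack(i[2:])]))
```

```text
[(0.72, [196.0, 305.0, 17.0, 12.0]), (0.61, [187.0, 274.0, 18.0, 15.0]), (0.55, [152.0, 268.0, 19.0, 14.0]), (0.5, [206.0, 248.0, 14.0, 11.0])]
[[160, 157, 151], [165, 162, 156], [165, 161, 156], [165, 162, 156], [166, 163, 157], [168, 164, 158], [169, 166, 160], [156, 152, 147], [91, 89, 85], [149, 146, 140], [181, 177, 171], [174, 172, 165], [72, 70, 66], [66, 64, 59]]
weight_large ['scene', 'top'] [0.4483 0.2935] 0.34
weight_large ['scene'] [0.4498 0.2956] 0.12
weight_large ['top'] [0.448 0.291] 0.101
cover ['scene', 'top'] [ 0.4448 -0.2871] 0.105
cover ['scene'] [ 0.4472 -0.2837] 0.026
cover ['top'] [ 0.4445 -0.2881] 0.045
pan ['scene', 'top'] [ 0.565 -0.003] 0.18
pan ['scene'] [ 0.5655 -0.0018] 0.056
pan ['top'] [ 0.5629 -0.0054] 0.037
balance ['scene', 'top'] [ 0.5621 -0.0058  0.0088] 0.137
balance ['scene'] [ 0.5643 -0.0036  0.0073] 0.085
balance ['top'] [ 0.5632 -0.0062  0.0056] 0.052
```

View pics/crops.png

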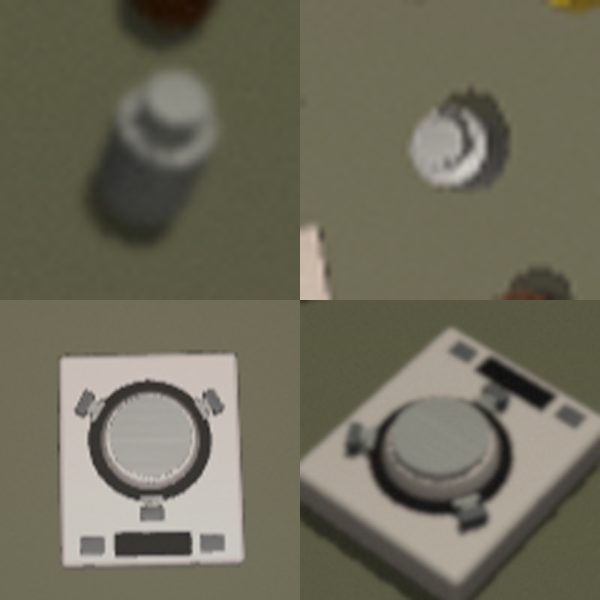

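The weight is at about (0.449, 0.293), the cover at (0.445, -0.287) and the balance axis at (0.564, -0.004) with near-zero yaw. The two cameras disagree by about (2, 4) mm everywhere. First I'll square the tool to the world axes.

```bash
python3 -m jog '[[0,[0,0,0],-0.14],[0,[0,0,0],-0.14],[0,[0,0,0],-0.102],[0,[0.04,0.04,0],0],[0,[0.04,0.04,0],0],[110,[0.04,0.04,0],0],[110,[0.04,0.04,0],0]]'
python3 -m jog '[[110,[0.04,0.03,0],0],[110,[0.03,0.02,0.0],0],[110,[0,0,0],0]]'
python3 - <<'E'
from h import *
s=robot.get_state();print({k:np.round(v,4).tolist() for k,v in s.items()})
for c in K: cv2.imwrite(f"pics/{c}1.png",robot.read_camera(c)[:,:,::-1])
a,b=cv2.imread("pics/scene1.png"),cv2.imread("pics/top1.png")
cv2.imwrite("pics/p1.png",np.hstack([cv2.resize(a[180:420,360:600],(400,400)),cv2.resize(b[180:420,80:320],(400,400))]))
E
```

```text
time_s: 1.65
eef_pos: [0.3473, 0.3676, 0.2315]
eef_rot: [1.0, 0.001, 0.0, -0.0]
ft_force: [0.7, 0.2, -0.3]
width: 0.0594
time_s: 1.95
eef_pos: [0.4191, 0.3164, 0.2311]
eef_rot: [1.0, -0.002, 0.0, 0.0]
ft_force: [-0.5, -0.2, 0.1]
width: 0.0487
{'time_s': 1.95, 'joint_pos': [0.9458, 0.2059, 0.0434, 0.0009, -1.4089, 0.6203], 'joint_vel': [0.0677, -0.0125, -0.0148, -0.0225, 0.005, -0.0607], 'joint_torque': [-1.4372, -35.6654, 24.1344, 5.6432, -0.0258, 0.6214], 'eef_pos': [0.4191, 0.3164, 0.2311], 'eef_rot': [1.0, -0.0023, 0.0002, 0.0005], 'ft_force': [-0.515, -0.1694, 0.1028], 'torque': [0.0842, 0.0777, 0.0331], 'width': 0.0487}
```

View pics/p1.png

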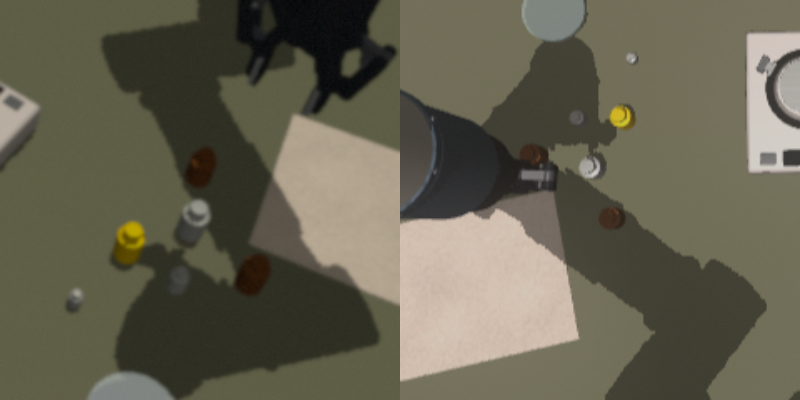

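The view shows the tool about 30 mm short of the steel weight, with the jaws part open and clear of the neighbours. I'll close the gap and descend to just above the weight.

```bash
python3 -m jog '[[110,[0.02,0.015,0.03],0],[110,[0.01,0.0085,0.03],0],[110,[0,0,0.03],0],[110,[0,0,0.02],0],[110,[0,0,0.02],0],[110,[0,0,0],0],[110,[0,0,0],0]]'
python3 - <<'E'
from h import *
for c in K: cv2.imwrite(f"pics/{c}2.png",robot.read_camera(c)[:,:,::-1])
a,b=cv2.imread("pics/scene2.png"),cv2.imread("pics/top2.png")
cv2.imwrite("pics/p2.png",np.hstack([cv2.resize(a[230:380,400:550],(400,400)),cv2.resize(b[205:355,120:270],(400,400))]))
E
```

```text
time_s: 2.75
eef_pos: [0.4461, 0.2963, 0.1019]
eef_rot: [1.0, 0.001, 0.0, 0.0]
ft_force: [0.8, 0.5, -0.0]
width: 0.0487
```

View pics/p2.png

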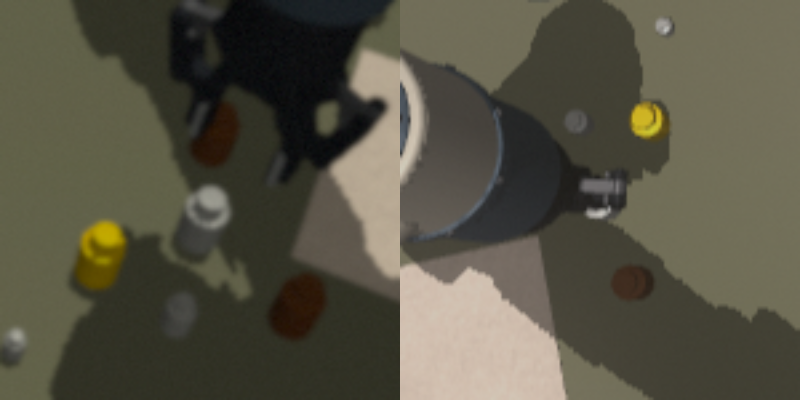

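The jaws hang over the steel weight and line up with it in both views. I'll go down in steps and check for contact.

```bash
python3 -m jog '[[110,[0.003,0.003,0.015],0],[110,[0,0,0.015],0],[110,[0,0,0.015],0],[110,[0,0,0.015],0],[110,[0,0,0.015],0],[110,[0,0,0],0]]'
python3 - <<'E'
from h import *
for c in K: cv2.imwrite(f"pics/{c}3.png",robot.read_camera(c)[:,:,::-1])
a,b=cv2.imread("pics/scene3.png"),cv2.imread("pics/top3.png")
cv2.imwrite("pics/p3.png",np.hstack([cv2.resize(a[230:380,400:550],(400,400)),cv2.resize(b[205:355,120:270],(400,400))]))
E
```

```text
time_s: 3.45
eef_pos: [0.4488, 0.2923, 0.0256]
eef_rot: [1.0, 0.0, -0.001, 0.001]
ft_force: [-0.8, -0.1, -0.4]
width: 0.0483
```

View pics/p3.png

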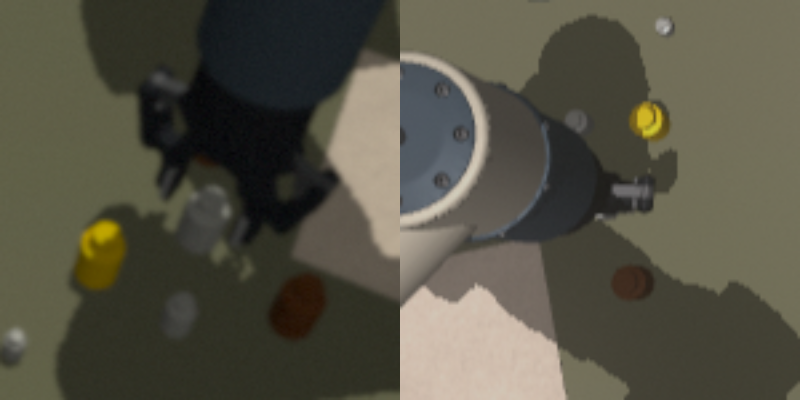

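The weight is centred between the pads, so I'll go down and grip it.

```bash
python3 -m jog '[[110,[0,0,0.01],0],[110,[0,0,0.009],0],[110,[0,0,0],0],[140,[0,0,0],0],[160,[0,0,0],0],[190,[0,0,0],0],[255,[0,0,0],0],[255,[0,0,0],0]]'
python3 -m jog '[[255,[0,0,0],0],[255,[0,0,-0.005],0],[255,[0,0,-0.015],0],[255,[0,0,-0.03],0],[255,[0,0,-0.03],0],[255,[0,0,-0.03],0],[255,[0,0,0],0]]'
python3 - <<'E'
from h import *
for c in K: cv2.imwrite(f"pics/{c}4.png",robot.read_camera(c)[:,:,::-1])
a,b=cv2.imread("pics/scene4.png"),cv2.imread("pics/top4.png")
cv2.imwrite("pics/p4.png",np.hstack([cv2.resize(a[200:350,400:550],(400,400)),cv2.resize(b[205:355,120:270],(400,400))]))
E
```

```text
time_s: 4.35
eef_pos: [0.4498, 0.2928, 0.0079]
eef_rot: [1.0, 0.0, 0.0, -0.0]
ft_force: [-1.0, 0.1, 3.8]
width: 0.0284
time_s: 5.05
eef_pos: [0.4512, 0.294, 0.1214]
eef_rot: [1.0, 0.0, 0.003, -0.002]
ft_force: [0.5, 0.6, -1.8]
width: 0.0283
```

View pics/p4.png

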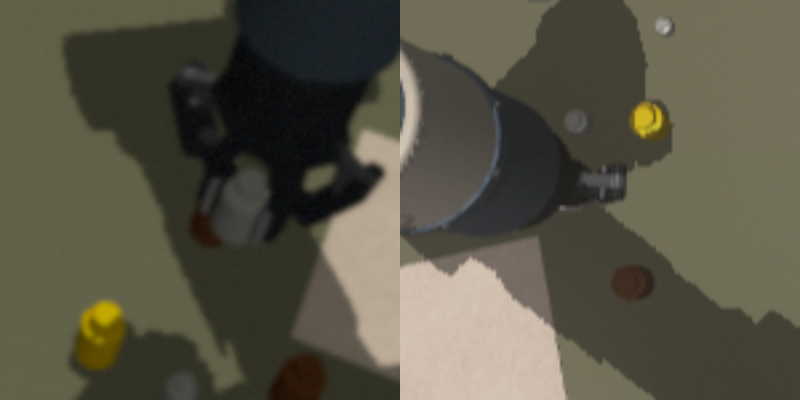

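The weight is held upright. Now I'll carry it to above the pan.

```bash
python3 -m jog '[[255,[0.005,0.015,-0.01],0],[255,[0.01,0.03,-0.01],0],[255,[0.014,0.035,0],0],[255,[0.014,0.035,0],0],[255,[0.014,0.035,0],0],[255,[0.014,0.035,0],0],[255,[0.014,0.035,0],0],[255,[0.012,0.03,0],0]]'
python3 -m jog '[[255,[0.008,0.025,0],0],[255,[0.005,0.015,0],0],[255,[0.002,0.005,0],0],[255,[0,0,0],0],[255,[0,0,0],0]]'
python3 - <<'E'
from h import *
for c in K: cv2.imwrite(f"pics/{c}5.png",robot.read_camera(c)[:,:,::-1])
print(robot.get_state()["eef_pos"])
a,b=cv2.imread("pics/scene5.png"),cv2.imread("pics/top5.png")
cv2.imwrite("pics/p5.png",np.hstack([cv2.resize(a[160:320,240:400],(400,400)),cv2.resize(b[160:320,240:400],(400,400))]))
E
```

```text
time_s: 5.95
eef_pos: [0.5458, 0.0398, 0.1362]
eef_rot: [1.0, -0.0, -0.001, 0.0]
ft_force: [0.0, 0.1, -1.2]
width: 0.0283
time_s: 6.45
eef_pos: [0.5611, -0.0019, 0.137]
eef_rot: [1.0, 0.0, -0.0, -0.0]
ft_force: [-0.4, 0.6, -1.8]
width: 0.0287
[ 0.56115383 -0.00155556  0.1372324 ]
```

View pics/p5.png

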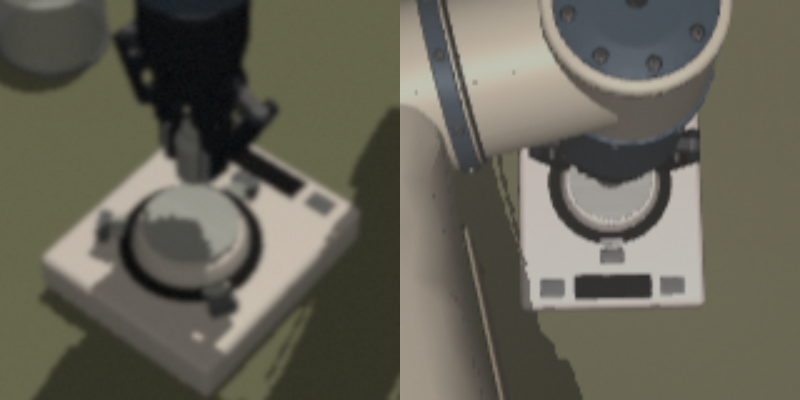

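The weight hangs over the pan. I'll lower it to about 12 mm above and measure it against the pan.

```bash
python3 -m jog '[[255,[0.003,0.002,0.015],0],[255,[0,0,0.015],0],[255,[0,0,0.01],0],[255,[0,0,0.005],0],[255,[0,0,0],0],[255,[0,0,0],0]]'
python3 - <<'E'
from h import *
im=robot.read_camera("scene"); p=robot.get_state()["eef_pos"]; print(p)
L=robot.silhouettes("scene","weight_large")
for d in L[:3]:print(round(d["score"],2),np.round(d["box"],1))
z=p[2]-.008
vis=im[:,:,::-1].copy()
big=cv2.resize(vis[190:310,260:380],(600,600),interpolation=cv2.INTER_CUBIC)
def draw(P,col):
    q=(proj("scene",P)+.5-[260,190])*5; cv2.polylines(big,[q.astype(np.int32)],True,col,1)
off=np.array([p[0],p[1],z])
for zz in(0,.036): draw(ring(.015,zz)+off,(0,0,255))
draw(ring(.038,.072)+[.5655,-.0018,0],(0,255,0))
draw(ring(.046,.045)+[.5655,-.0018,0],(255,255,0))
cv2.imwrite("pics/p6.png",big)
E
```

```text
time_s: 7.15
eef_pos: [0.5648, -0.0043, 0.0929]
eef_rot: [1.0, 0.0, 0.0, 0.0]
ft_force: [-0.1, 0.9, -2.1]
width: 0.0284
[ 0.56495062 -0.00428881  0.09306889]
0.9 [498.9 332.   22.   24.1]
0.88 [425.7 312.8  19.8  25. ]
0.61 [468.5 267.6  18.7  24.1]
```

View pics/p6.png

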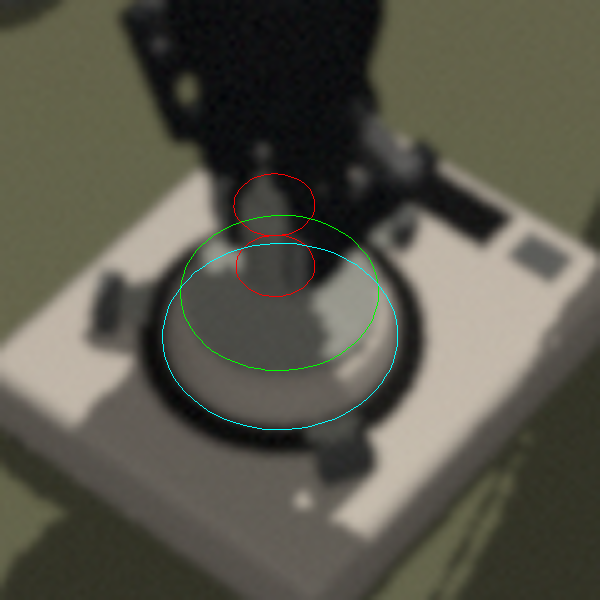

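The edges are partly hidden by the finger. The mean of the two cameras agrees with the y found by gripping, and by that estimate the tool is on the pan axis within about 1 mm. I'll lower to contact.

```bash
python3 -m jog '[[255,[0,0,0.005],0],[255,[0,0,0.005],0],[255,[0,0,0.002],0],[255,[0,0,0],0],[255,[0,0,0],0]]'
python3 -m jog '[[255,[0,0,0.001],0],[255,[0,0,0.001],0],[255,[0,0,0.001],0],[255,[0,0,0],0],[255,[0,0,0],0]]'
```

```text
time_s: 7.75
eef_pos: [0.5645, -0.0045, 0.0803]
eef_rot: [1.0, 0.0, -0.0, 0.0]
ft_force: [-0.8, -0.8, -2.9]
width: 0.0284
time_s: 8.25
eef_pos: [0.5647, -0.0045, 0.0775]
eef_rot: [1.0, 0.0, 0.0, 0.0]
ft_force: [-0.1, -0.5, -1.5]
width: 0.0281
```

```bash
python3 -m jog '[[255,[0,0,0.001],0],[255,[0,0,0],0],[255,[0,0,0],0]]'; python3 -m jog '[[255,[0,0,0.0005],0],[255,[0,0,0],0],[255,[0,0,0],0]]'
python3 - <<'E'
from h import *
f=[]
for i in range(6): robot.read_camera("scene"); f.append(robot.get_state()["ft_force"])
print(np.mean(f,0),robot.get_state()["eef_pos"])
E
```

```text
time_s: 8.55
eef_pos: [0.5647, -0.0044, 0.0765]
eef_rot: [1.0, 0.0, 0.0, 0.0]
ft_force: [0.7, 0.1, 0.2]
width: 0.0283
time_s: 8.85
eef_pos: [0.5647, -0.0044, 0.0759]
eef_rot: [1.0, 0.0, 0.0, -0.0]
ft_force: [1.3, 0.3, -0.1]
width: 0.0281
[ 1.40539057 -0.22563841  0.65149382] [ 0.56464513 -0.00444703  0.07591161]
```

The pan now carries the full load, so I'll release and rise.

```bash
python3 -m jog '[[165,[0,0,0],0],[150,[0,0,0],0],[130,[0,0,0],0],[100,[0,0,0],0],[90,[0,0,-0.002],0],[90,[0,0,-0.02],0],[90,[0,0,-0.04],0],[90,[0,0,-0.05],0]]'
python3 -m jog '[[80,[0,0,-0.04],0],[80,[-0.02,0.04,-0.02],0],[80,[-0.02,0.05,0],0],[80,[-0.02,0.05,0],0],[80,[-0.02,0.05,0],0],[80,[-0.02,0.05,0],0],[80,[-0.02,0.03,0],0]]'
python3 - <<'E'
from h import *
for c in K: cv2.imwrite(f"pics/{c}7.png",robot.read_camera(c)[:,:,::-1])
R={}
for c in K:
    for n in("weight_large","pan","balance","cover"):
        for d in robot.silhouettes(c,n):
            b=d["box"]; 
            if n!="weight_large" or 280<b[0]+b[2]/2<350:
                print(n,c,round(d["score"],2),np.round(b)); R.setdefault((n,c),d["region"].astype(np.float32))
for n in("weight_large","cover"):
    r={c:R[n,c] for c in K if (n,c) in R}
    for c in r: print(n,c,fit(n,{c:r[c]},(.565,-.004) if n[0]=="w" else (.445,-.287),z=.069 if n[0]=="w" else 0))
a,b=cv2.imread("pics/scene7.png"),cv2.imread("pics/top7.png")
cv2.imwrite("pics/p7.png",np.hstack([cv2.resize(a[180:300,260:380],(400,400),interpolation=2),cv2.resize(b[175:295,264:384],(400,400),interpolation=2)]))
E
```

```text
time_s: 9.95
eef_pos: [0.563, -0.0046, 0.1874]
eef_rot: [1.0, 0.0, -0.002, 0.0]
ft_force: [2.0, 0.9, 0.2]
width: 0.0553
time_s: 10.65
eef_pos: [0.4489, -0.2625, 0.2478]
eef_rot: [1.0, -0.001, -0.0, 0.0]
ft_force: [0.8, -0.8, 0.3]
width: 0.0587
weight_large scene 0.61 [309. 229.  14.  26.]
pan scene 0.82 [297. 237.  40.  30.]
balance scene 0.65 [256. 204. 128. 115.]
cover scene 0.77 [234. 134.  49.  59.]
weight_large top 0.73 [317. 223.  16.  16.]
pan top 0.92 [305. 214.  38.  36.]
balance top 0.94 [288. 201.  75.  84.]
weight_large scene (array([ 0.564698  , -0.00228067]), np.float64(0.04155219718813896))
weight_large top (array([ 0.56279404, -0.00595831]), np.float64(0.0823717936873436))
cover scene (array([ 0.44655334, -0.28502948]), np.float64(0.05902625992894173))
```

View pics/p7.png

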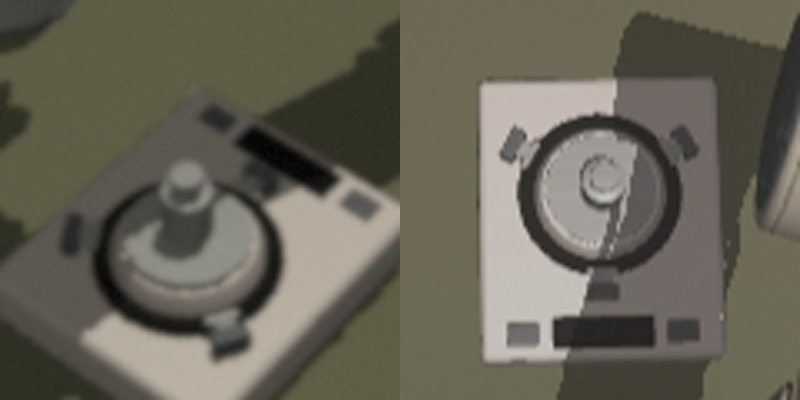

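The weight stands upright, within 1 mm of the pan centre in each camera. Next is the cover knob at about (0.4457, -0.286).

```bash
python3 -m jog '[[80,[0,0.015,0.02],0],[80,[0,0.005,0.03],0],[80,[0,0,0.03],0],[80,[0,0,0.02],0],[80,[0,0,0],0],[80,[0,0,0],0]]'
python3 - <<'E'
from h import *
for c in K: cv2.imwrite(f"pics/{c}8.png",robot.read_camera(c)[:,:,::-1])
a,b=cv2.imread("pics/scene8.png"),cv2.imread("pics/top8.png")
cv2.imwrite("pics/p8.png",np.hstack([cv2.resize(a[80:200,200:320],(400,400),interpolation=2),cv2.resize(b[225:345,390:510],(400,400),interpolation=2)]))
E
```

```text
time_s: 11.75
eef_pos: [0.4507, -0.2801, 0.1485]
eef_rot: [1.0, 0.001, 0.0, 0.0]
ft_force: [0.0, 0.3, 0.8]
width: 0.0583
```

View pics/p8.png

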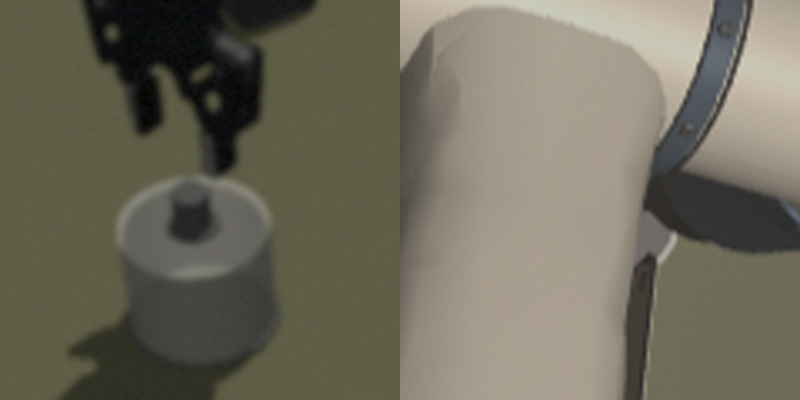

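The jaws are above the knob, with about (-5, -6) mm still to correct. I'll fix that and descend to TCP z of about 0.091.

```bash
python3 -m jog '[[80,[-0.005,0.006,0.01],0],[80,[0,0,0.015],0],[80,[0,0,0.015],0],[80,[0,0,0.01],0],[80,[0,0,0.006],0],[80,[0,0,0],0],[80,[0,0,0],0]]'
python3 - <<'E'
from h import *
cv2.imwrite("pics/scene9.png",robot.read_camera("scene")[:,:,::-1])
a=cv2.imread("pics/scene9.png")
cv2.imwrite("pics/p9.png",cv2.resize(a[80:200,200:320],(480,480),interpolation=2))
E
```

```text
time_s: 12.55
eef_pos: [0.4455, -0.2864, 0.0923]
eef_rot: [1.0, 0.0, 0.0, 0.0]
ft_force: [-0.0, -0.4, -0.1]
width: 0.0585
```

View pics/p9.png

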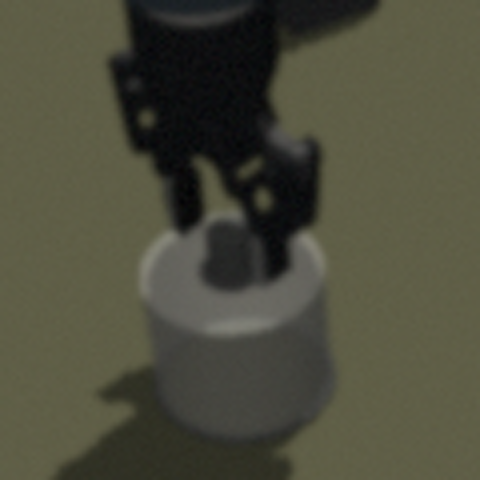

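The knob is between the fingers, so I'll close and lift.

```bash
python3 -m jog '[[110,[0,0,0],0],[140,[0,0,0],0],[165,[0,0,0],0],[180,[0,0,0],0],[255,[0,0,0],0],[255,[0,0,0],0],[255,[0,0,0],0]]'
python3 -m jog '[[255,[0,0,-0.005],0],[255,[0,0,-0.02],0],[255,[0,0,-0.04],0],[255,[0,0,-0.04],0],[255,[0,0,-0.03],0],[255,[0,0,0],0]]'
python3 - <<'E'
from h import *
cv2.imwrite("pics/scene10.png",robot.read_camera("scene")[:,:,::-1])
cv2.imwrite("pics/p10.png",cv2.resize(cv2.imread("pics/scene10.png")[40:200,180:340],(480,480),interpolation=2))
E
```

```text
time_s: 13.3
eef_pos: [0.4454, -0.2864, 0.0922]
eef_rot: [1.0, 0.0, 0.0, 0.0]
ft_force: [-0.3, 0.2, 3.2]
width: 0.0238
time_s: 13.9
eef_pos: [0.447, -0.2872, 0.2316]
eef_rot: [1.0, 0.0, 0.004, 0.002]
ft_force: [0.1, -0.4, -1.2]
width: 0.0241
```

View pics/p10.png

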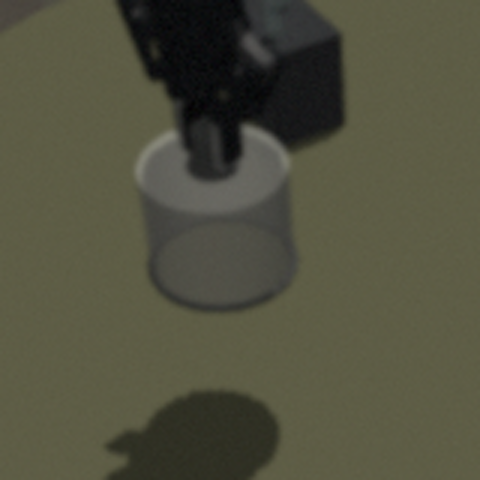

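The cover is held level. I'll carry it at z=0.25 so its rim clears the weight's top at 0.119.

```bash
python3 -m jog '[[255,[0.005,-0.01,-0.015],0],[255,[0.01,-0.025,-0.01],0],[255,[0.014,-0.035,0],0],[255,[0.014,-0.035,0],0],[255,[0.014,-0.035,0],0],[255,[0.014,-0.035,0],0],[255,[0.014,-0.03,0],0],[255,[0.01,-0.025,0],0]]'
python3 -m jog '[[255,[0.01,-0.02,0],0],[255,[0.007,-0.015,0],0],[255,[0.004,-0.01,0],0],[255,[0,0,0],0],[255,[0,0,0],0]]'
```

```text
time_s: 14.75
eef_pos: [0.5399, -0.0541, 0.2497]
eef_rot: [1.0, 0.001, -0.002, -0.0]
ft_force: [-0.2, -0.0, -1.1]
width: 0.0243
time_s: 15.25
eef_pos: [0.5608, -0.0116, 0.2515]
eef_rot: [1.0, 0.0, -0.0, 0.0]
ft_force: [0.8, 0.1, -1.1]
width: 0.0239
```

```bash
python3 -m jog '[[255,[0.0045,-0.007,0.01],0],[255,[0,0,0.01],0],[255,[0,0,0],0],[255,[0,0,0],0]]'
python3 - <<'E'
from h import *
im=robot.read_camera("scene"); p=robot.get_state()["eef_pos"]; print(p)
for d in robot.silhouettes("scene","cover")[:2]:
    print(d["score"],np.round(d["box"]))
    print(fit("cover",{"scene":d["region"].astype(np.float32)},p[:2],z=p[2]-.0922))
cv2.imwrite("pics/p11.png",cv2.resize(im[140:320,230:410,::-1],(540,540),interpolation=2))
E
```

```text
time_s: 15.65
eef_pos: [0.5653, -0.0045, 0.2313]
eef_rot: [1.0, -0.0, -0.001, 0.0]
ft_force: [0.6, 0.3, -1.1]
width: 0.024
[ 0.56559539 -0.00446816  0.23180601]
0.98 [286. 176.  59.  74.]
(array([ 0.56716113, -0.00232751]), np.float64(0.15690572559833527))
0.67 [298. 243.  34.  25.]
(array([0.59223755, 0.02514841]), np.float64(7.237035274505615))
```

View pics/p11.png

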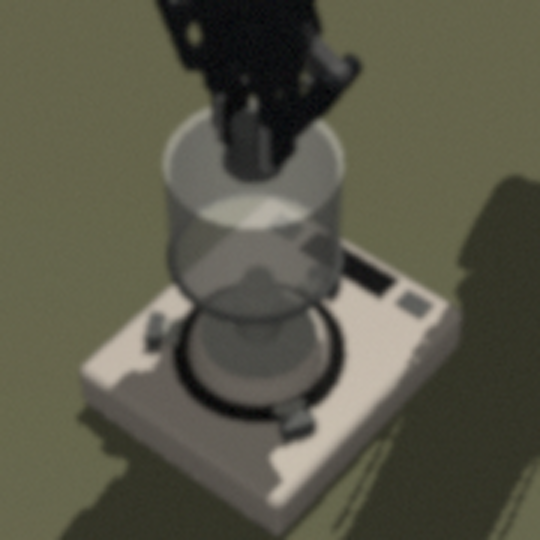

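The cover fits about 1.5 mm too far in +x compared with the pan in the same camera. I'll shift it back 1 mm and lower it to just above the boss.

```bash
python3 -m jog '[[255,[-0.001,0,0.015],0],[255,[0,0,0.015],0],[255,[0,0,0.015],0],[255,[0,0,0.01],0],[255,[0,0,0.008],0],[255,[0,0,0],0],[255,[0,0,0],0]]'
python3 - <<'E'
from h import *
im=robot.read_camera("scene"); p=robot.get_state()["eef_pos"]; print(p)
for d in robot.silhouettes("scene","cover")[:1]:
    print(d["score"],np.round(d["box"]))
    print(fit("cover",{"scene":d["region"].astype(np.float32)},p[:2],z=p[2]-.0922))
cv2.imwrite("pics/p12.png",cv2.resize(im[160:310,240:390,::-1],(600,600),interpolation=2))
E
```

```text
time_s: 16.45
eef_pos: [0.565, -0.0042, 0.1693]
eef_rot: [1.0, 0.0, 0.0, 0.0]
ft_force: [-0.1, 0.4, -0.8]
width: 0.0239
[ 0.56514412 -0.00415784  0.16959863]
0.64 [288. 199.  54.  73.]
(array([ 0.56654425, -0.00243721]), np.float64(0.17243662476539612))
```

View pics/p12.png

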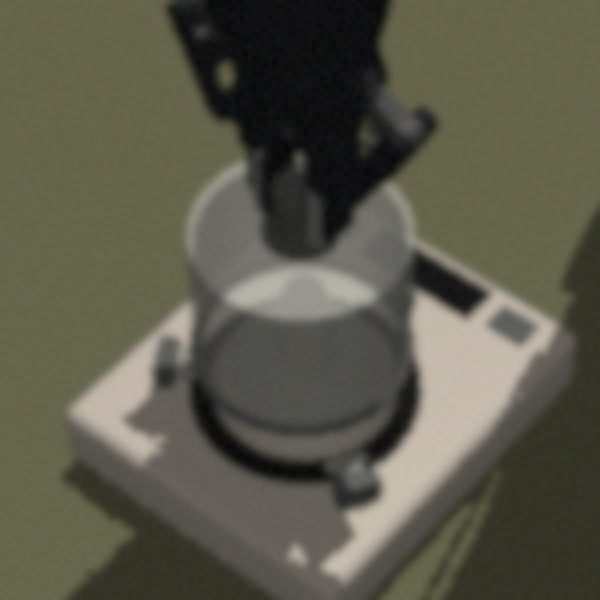

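The cover is centred over the boss. I'll lower onto the taper and watch the forces.

```bash
python3 -m jog '[[255,[-0.0005,0,0.005],0],[255,[0,0,0.005],0],[255,[0,0,0.003],0],[255,[0,0,0],0]]'
python3 -m jog '[[255,[0,0,0.002],0],[255,[0,0,0.002],0],[255,[0,0,0],0]]'
```

```text
time_s: 16.95
eef_pos: [0.5637, -0.0042, 0.155]
eef_rot: [1.0, 0.0, -0.001, 0.0]
ft_force: [-0.3, -0.2, -1.2]
width: 0.0241
time_s: 17.25
eef_pos: [0.564, -0.0041, 0.1515]
eef_rot: [1.0, 0.0, -0.0, 0.0]
ft_force: [-0.6, -0.1, -1.0]
width: 0.0238
```

```bash
python3 -m jog '[[255,[0,0,0.002],0],[255,[0,0,0],0],[255,[0,0,0],0]]'
python3 -m jog '[[255,[0,0,0.001],0],[255,[0,0,0],0],[255,[0,0,0],0]]'
python3 -m jog '[[255,[0,0,0.001],0],[255,[0,0,0],0],[255,[0,0,0],0]]'
```

```text
time_s: 17.55
eef_pos: [0.5642, -0.0041, 0.1499]
eef_rot: [1.0, 0.0, 0.0, -0.0]
ft_force: [-0.7, -0.3, -0.1]
width: 0.0238
time_s: 17.85
eef_pos: [0.5644, -0.0038, 0.1493]
eef_rot: [1.0, 0.0, 0.0, -0.0]
ft_force: [-2.3, 3.7, 5.0]
width: 0.0243
time_s: 18.15
eef_pos: [0.5648, -0.0038, 0.1487]
eef_rot: [1.0, 0.0, 0.001, -0.0]
ft_force: [-2.4, 2.3, 5.5]
width: 0.0247
```

Contact with the clips came at the expected height. I'll keep pressing.

```bash
for i in 1; do python3 -m jog '[[255,[0,0,0.001],0],[255,[0,0,0],0],[255,[0,0,0],0]]'; done
python3 -m jog '[[255,[0,0,0.001],0],[255,[0,0,0],0],[255,[0,0,0],0]]'
python3 -m jog '[[255,[0,0,0.001],0],[255,[0,0,0],0],[255,[0,0,0],0]]'
```

```text
time_s: 18.45
eef_pos: [0.5652, -0.0039, 0.1485]
eef_rot: [1.0, 0.0, 0.002, -0.0]
ft_force: [-0.5, 2.8, 8.9]
width: 0.0239
time_s: 18.75
eef_pos: [0.5658, -0.004, 0.1481]
eef_rot: [1.0, 0.0, 0.002, -0.0]
ft_force: [-1.2, 2.6, 10.1]
width: 0.0243
time_s: 19.05
eef_pos: [0.566, -0.004, 0.1474]
eef_rot: [1.0, 0.0, 0.003, -0.0]
ft_force: [-0.9, 2.3, 11.2]
width: 0.0239
```

```bash
python3 -m jog '[[255,[0,0,0.001],0],[255,[0,0,0],0],[255,[0,0,0],0]]'
python3 -m jog '[[255,[0,0,0.001],0],[255,[0,0,0],0],[255,[0,0,0],0]]'
python3 - <<'E'
from h import *
im=robot.read_camera("scene"); s=robot.get_state(); print(s["eef_pos"],s["torque"])
cv2.imwrite("pics/p13.png",cv2.resize(im[160:310,240:390,::-1],(600,600),interpolation=2))
E
```

```text
time_s: 19.35
eef_pos: [0.565, -0.004, 0.1448]
eef_rot: [1.0, 0.0, 0.001, -0.0]
ft_force: [-0.8, 1.4, 2.2]
width: 0.0237
time_s: 19.65
eef_pos: [0.5634, -0.0038, 0.1411]
eef_rot: [1.0, -0.0, -0.001, -0.0]
ft_force: [0.9, 2.4, -7.0]
width: 0.0239
[ 0.56343353 -0.00384803  0.14115126] [ 1.11248485 -0.59462911  0.01640929]
```

View pics/p13.png

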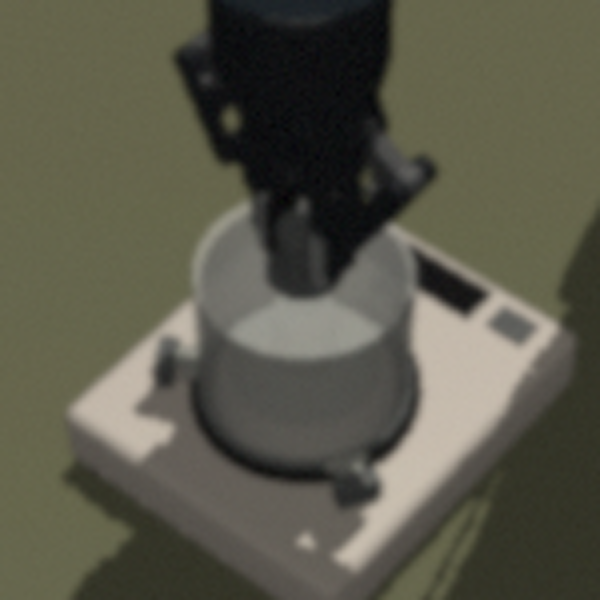

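It has snapped on: the force fell from +11 N to -7 N and the cover is pulled to about 4 mm above the deck. Now I'll press on the seal to about 10 N.

```bash
python3 -m jog '[[255,[0,0,0.001],0],[255,[0,0,0.001],0],[255,[0,0,0],0],[255,[0,0,0],0]]'
python3 -m jog '[[255,[0,0,0.001],0],[255,[0,0,0],0],[255,[0,0,0],0]]'
python3 -m jog '[[255,[0,0,0.001],0],[255,[0,0,0],0],[255,[0,0,0],0]]'
```

```text
time_s: 20.1
eef_pos: [0.5641, -0.004, 0.1409]
eef_rot: [1.0, 0.0, 0.0, -0.0]
ft_force: [0.1, 3.1, -1.8]
width: 0.0236
time_s: 20.4
eef_pos: [0.5645, -0.004, 0.1404]
eef_rot: [1.0, 0.0, 0.001, -0.0]
ft_force: [-1.4, 4.5, 0.9]
width: 0.0241
time_s: 20.7
eef_pos: [0.5645, -0.004, 0.1395]
eef_rot: [1.0, 0.0, 0.001, -0.0]
ft_force: [-2.2, 4.5, 4.2]
width: 0.0242
```

```bash
python3 -m jog '[[255,[0,-0.0005,0.001],0],[255,[0,0,0],0],[255,[0,0,0],0]]'
python3 -m jog '[[255,[0,0,0.001],0],[255,[0,0,0],0],[255,[0,0,0],0]]'
```

```text
time_s: 21.0
eef_pos: [0.5645, -0.0039, 0.1389]
eef_rot: [1.0, 0.0, 0.001, 0.0]
ft_force: [-3.7, 4.1, 5.3]
width: 0.0239
time_s: 21.3
eef_pos: [0.5645, -0.0039, 0.1382]
eef_rot: [1.0, 0.0, 0.001, 0.0]
ft_force: [-3.3, 4.3, 7.8]
width: 0.0237
```

```bash
python3 -m jog '[[255,[-0.0005,-0.0005,0.0008],0],[255,[0,0,0],0],[255,[0,0,0],0],[255,[0,0,0],0]]'
cat > m.py <<'E'
from h import *
f=[]
for i in range(8): im=robot.read_camera("scene"); s=robot.get_state(); f.append(s["ft_force"])
print(np.mean(f,0).round(2),np.std(f,0).round(2),s["eef_pos"].round(4) if hasattr(s["eef_pos"],"round") else s["eef_pos"],s["time_s"])
E
python3 m.py
```

```text
time_s: 21.7
eef_pos: [0.5645, -0.0037, 0.138]
eef_rot: [1.0, 0.0, 0.001, 0.001]
ft_force: [-2.9, 3.1, 8.7]
width: 0.0241
[-2.82  3.35  8.7 ] [0.5  0.33 0.54] [ 0.5645 -0.0037  0.138 ] 22.1
```

```bash
python3 -m jog '[[255,[0,0,0.0005],0],[255,[0,0,0],0],[255,[0,0,0],0],[255,[0,0,0],0]]'
python3 m.py
python3 - <<'E'
from h import *
I={}
for c in K: I[c]=robot.read_camera(c)[:,:,::-1]
cv2.imwrite("pics/p14.png",np.hstack([cv2.resize(I["scene"][160:310,240:390],(400,400),interpolation=2),cv2.resize(I["top"][100:400,100:400],(400,400),interpolation=2)]))
cv2.imwrite("pics/p15.png",I["scene"])
E
```

```text
time_s: 22.5
eef_pos: [0.5645, -0.0037, 0.1377]
eef_rot: [1.0, 0.0, 0.002, 0.001]
ft_force: [-3.0, 2.4, 9.2]
width: 0.0241
[-3.47  3.43  9.25] [0.38 0.52 0.6 ] [ 0.5645 -0.0037  0.1377] 22.9
```

View pics/p14.png

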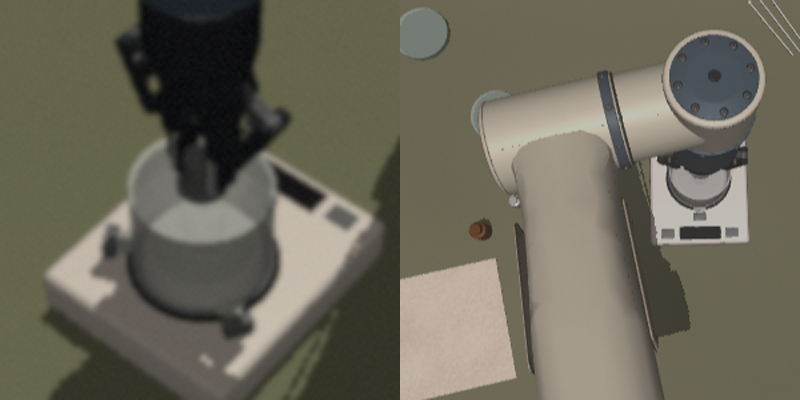

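View pics/p15.png

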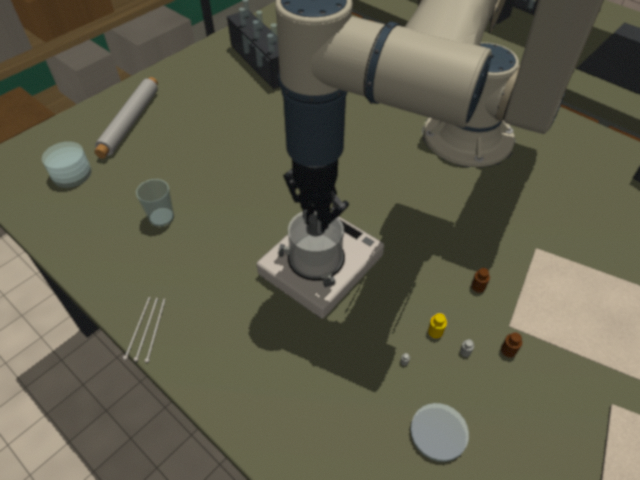

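The cover is seated past all the clips, the weight is inside, and everything else is where it was. One more small push will bring it to about 10 N.

```bash
python3 -m jog '[[255,[0,0,0.0006],0],[255,[0,0,0],0],[255,[0,0,0],0],[255,[0,0,0],0]]'
python3 m.py; python3 m.py
```

```text
time_s: 23.4
eef_pos: [0.5646, -0.0037, 0.1374]
eef_rot: [1.0, 0.0, 0.002, 0.001]
ft_force: [-3.2, 4.5, 10.9]
width: 0.0242
[-3.81  3.55 10.94] [0.67 0.55 0.6 ] [ 0.5646 -0.0037  0.1374] 23.8
[-4.06  3.46 10.96] [0.49 0.54 0.55] [ 0.5646 -0.0037  0.1374] 24.2
```

```bash
python3 -m jog '[[255,[0,0,-0.0003],0],[255,[0,0,0],0],[255,[0,0,0],0]]'
python3 m.py; python3 -c "
from rig import robot
print(robot.hand_in())"
```

```text
time_s: 24.5
eef_pos: [0.5645, -0.0037, 0.1375]
eef_rot: [1.0, 0.0, 0.002, 0.001]
ft_force: [-3.9, 2.9, 9.6]
width: 0.0241
[-3.61  3.51 10.09] [0.23 0.49 0.52] [ 0.5646 -0.0037  0.1375] 24.9
the job is handed in; nothing more can be done
None
```

The 200 g weight is standing upright on the balance pan. The cover is snapped on over it, and the arm is still gripping the knob and pressing it down. I handed the job in at about 25 s of the 64 s allowed.

- **Weight:** after release, each camera put it within about 1 mm of the pan centre.
- **Snap:** the push rose to about 11 N, then fell to −7 N as the clips pulled the cover down.
- **Final press:** the wrist force averaged 10.1 N downward. The cover's underside is about 0.3 mm above the deck, inside the 0 to 2 mm for pressed home. That height comes from the tool position; I didn't read the seal and pan sinking directly.
- **Other objects:** the last picture shows the two smaller weights, the beaker and the dish where they started.

**What disagreed:** the two cameras differ by about 2 mm in x and 4 mm in y. I used their average, which matched the y found when gripping the weight. A steady sideways force of about 5 N (−3.6 N in x, 3.5 N in y) stayed on the wrist while pressing.

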